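# Wind the shutter timer and hold the camera stick up for the dish photo

## Task

Get the camera ready to photograph the dish of sweets: first pull the shutter timer's knob all the way out and push it fully home again. Then take the camera stick by its grip block so that the release button is pressed in, pull the head straight up past the first stop to the second stop at the top, and finish the program still gripping it there, fully extended; a spring draws it down if you let go. Do not shift the dish or the other things on the counter.

Things in the scene. Friction and masses are not known exactly. Their poses are not given: they have to be found in the camera images.
- camera_stick: Telescoping camera stick, fixed to the worktop: dark round foot 112 mm across, 20 mm high; aluminium tube 26 mm thick; black collar 34 mm across ending 112 mm above the worktop; on it the sliding head. Origin: centre of the foot's underside. z up: pulling direction; +x: where the camera looks; +y: the side of the release button.
- head_grip (a point): Centre of the head's black grip block, 30 (x) x 40 (y) x 50 mm (z), axes as camera_stick; 142 mm above the worktop when down; rides with the head. Camera on a bar on its +x side, from 50 mm on, top no higher than the block's. Grip from above, fingers closing along y: one on the button, one on the ribbed face across from it (47 mm over both, 42 once pressed), 40 N or more.
- camera_head (a joint): Head pulled up, m: 0 down (start), 0.090 at the second stop, a hard end. With the button out a catch locks it near 0. With the button in it slides: 4 to 5 N of weight and spring pull it down; at the first stop, about 0.038 to 0.052, a spring ball must be pulled through with 13 N in all. Let go above that, it sinks back to the first stop.
- button_face (a point): Centre of the outer face of the release button, a grey pad 18 mm wide and 26 mm high that stands 7 mm out of the grip block's +y face, 27 mm from the block's middle, at the height of head_grip.
- release_button (a joint): How far the button is pressed in (towards -y of the stick), m: 0 out, 0.005 fully in (springs back; 3 N to start, 8 N fully in). The catch frees the head at 0.003 or less.
- shutter_timer: Self-timer box, aluminium, 70 mm (x) by 80 mm (y) by 60 mm high with a dial 6 mm high on top, fixed to the worktop; origin: centre of its underside. Its draw knob sticks out of its -x face.
- knob_grip (a point): Middle of the draw knob's head, a black disc 28 mm in diameter and 14 mm thick (axis along the timer's x), 42 mm above the worktop, on a 10 mm stem 20 mm long (knob home) in front of the timer's -x face. It moves with the knob. Grip from above with the fingers closing along the timer's y.
- timer_knob (a joint): How far the knob is pulled out along the timer's -x, m: 0 home (start), 0.024 fully out (hard stops). A spring click halfway holds it home or out; about 6 N moves it over.
- plate: White plate, 164 mm across, 19 mm high, on the worktop about 150 mm in front (+x) of the stick; origin centre of underside. Loose, to be left alone.
- sweet_bowl: White bowl of sweets, 110 mm across, 55 mm high, standing on the plate; origin centre of underside. Loose, to be left alone.
- pen: Green pen, 145 mm long (its y), 12 mm wide, 9 mm high, lying between the timer and the stick near the front edge; to be left alone.
- toothpick_glass: Small glass of toothpicks, 61 mm across, 72 mm high, to the right; origin centre of underside; to be left alone.
- notebook: Blue notebook 148 mm (x) by 109 mm (y), 14 mm thick, at the front right; origin centre of underside; to be left alone.
There are look-alikes about, which are no part of the job. There is more than one size of the camera_stick; the job needs the larger.

How it is judged:
On the way, in this order (a step that is already met when the one before it is completed fails the run):
1. the timer knob is pulled out to its stop (value of joint timer_knob above 0.021 m), for 0.1 s.
2. the timer knob is pushed home (value of joint timer_knob below 0.003 m), for 0.1 s.
3. the release button is pressed in with the fingers on the stick (value of joint release_button above 0.003 m and contact force between the fingers and camera_stick above 3 N), for 0.05 s.
4. the head is at the second stop, gripped (value of joint camera_head above 0.085 m and contact force between the fingers and camera_stick above 3 N), for 0.2 s.
At the end, for the whole second after the job is handed in: The head stands at the second stop (within 5 mm of its full 90 mm) and still, the fingers are on the stick with more than 3 N, the timer knob is home (within 3 mm), and the plate, bowl, pen, glass and notebook are within 30 mm of where they stood (all of step 4 and value of joint timer_knob below 0.003 m and velocity of joint camera_head between -0.01 and 0.01 m/s and not (distance of plate from where it was at the start of the episode above 0.03 m) and not (distance of sweet_bowl from where it was at the start of the episode above 0.03 m) and not (distance of pen from where it was at the start of the episode above 0.03 m) and not (distance of toothpick_glass from where it was at the start of the episode above 0.03 m) and not (distance of notebook from where it was at the start of the episode above 0.03 m)); the arm keeps its last pose, push and grip.
It fails at once if a bystander is shifted by more than 30 mm (distance of any of plate, sweet_bowl, pen, toothpick_glass, notebook from where it was at the start of the episode above 0.03 m).
It fails at once if the bowl of sweets is tipped (angle between sweet_bowl's own z axis and vertical above 0.35 rad).
It also fails if it takes over 48 s, if anything falls off the work surface, if the arm or the gripper's body presses on something with over 40 N, if the wrist force passes 120 N, or if a joint passes its speed limit or range.

## Robot

A 6-joint arm with a two-finger parallel gripper is mounted at the origin on a cart in front of the work surface, level with it; the furniture and walls round the work are solid. World frame = base frame: x ahead of the robot, y to its left, z up, the work surface at z = 0. Lengths are in m, angles in rad, forces in N, time in s.
With the tool pointing down it reaches from about 0.4 to 0.825 m from the base axis. Payload 7 kg.
Tool frame: the origin (TCP) lies midway between the tips of the shut fingers; the grasp point (between the pads) lies 19 mm behind it (grip_point_offset is the distance from the TCP to the grasp point, in m); z points along the fingers, y is the line along which they close (so a half turn about z gives the same grasp; the last joint's range is limited). The gripper opens to 88 mm and grips with 3 to 60 N. Pads are 19 mm wide; open, the fingers measure 130 mm over their backs; the gripper's body (78 mm by 193 mm) begins 47 mm behind the grasp point.
Start: joints at [-1.032, 0.359, 0.012, 0, -1.224, -0.288], TCP at [0.167, -0.654, 0.227] pointing down, gripper open.
Joint ranges: [-3.07, 3.07], [-1.43, 2.12], [-1.02, 1.25], [-3.03, 1.67], [-3.05, -0], [-3.03, 3.03]. Speed limits (rad/s): [2.39, 2.39, 3.01, 3.14, 3.14, 3.14].

## Interface

Orientations are given as [roll, pitch, yaw] about the fixed x, y, z axes, in that order (R = Rz(yaw) Ry(pitch) Rx(roll)).
In Python, from station import get_state, grab_frame, camera_params, job_done, grip_point_offset gives the robot as it stands.
- The arm moves only by the shell command python3 -m creep 'ROWS' [FORCE]. ROWS is JSON, a list that holds one entry, the list of rows, each a list of 7 numbers: the finger opening in cm, from 0 to 8.76, then the shift along the tool's x, y, z in cm, then the turn, a rotation vector about the tool's x, y, z in rad. In form: [[[fingers, tx, ty, tz, wx, wy, wz], ...]]. A call has 1 to 20 rows; each row is the pose to reach, as a shift and turn from the pose commanded when the call began, along the tool's axes at that moment; what a row does not reach only later rows make up. A row lasts 1/8 s, in which the tool goes at most 62.5 mm and 10.7 degrees, less where a joint would pass 70% of its speed; a pose out of reach is approached as far as the arm can. A call with a gripper value outside its range is refused whole. The fingers move at their own pace and stop on an object; FORCE is the grip in N (left out, the last holds). Time passes only in rows, so rows that repeat a pose let the fingers close. It gives the time, the measured TCP pose, the force, the opening and the grip force at its end, in the units of the state.
- get_state(): the state, without advancing time (a new reading comes with each control period).
- grab_frame(name): name is "scene" or "top" or "wrist"; returns the picture (420x560x3 uint8, blue, green, red); there is no depth.
- camera_params(name): a dict with "vertical_fov" (degrees; the focal length in pixels is half the picture's height over the tangent of half this angle, whatever the lens; pixels are square), "cx", "cy" (the principal point, pixels), "k1" (the pictures are not rectified: a ray, as slopes to the right and down, at radius r is drawn at 1 + k1 r^2 times it, then the intrinsics apply), "view" (4x4, takes a point from world to camera coordinates). Camera axes: x right, y down, z forward; pixel columns grow to the right and rows downward; lengths in m; the calibration is good to about 2 mm. A picture is of the moment at which its call begins: read the wrist's pose just before it. camera_params takes no time and is no camera call; for the wrist camera it gives the pose at the moment of the call.
- job_done(): hands the job in; it is judged then, once.
The state is a dict: "t": time; "q": joint angles; "qd": joint speeds; "joint_efforts": joint torques, N m; "eef_pos": TCP position; "ee_rot": TCP orientation; "force": force on the tool from outside, world axes, zero at the start; "moment": the same for the moment, N m; "width": finger opening in m; "gripper_force": force on a finger pad.
Only numpy, scipy, OpenCV 4.12 (cv2) and the standard library are available. Lean on these libraries where they do the work, as an engineer would, in place of code of your own. Each camera call takes 0.05 s, during which the arm holds its last target. There are 200 camera calls.

## Working session

There is one attempt and no reset: what is moved stays moved. The work goes in short steps, Python scripts to look and compute and a shell command to move; the robot and the scene stay as the last step left them, time stands still between calls to the robot, and variables do not carry over. Pictures are saved under pics/ and viewed, at most 10 in all, crops included, and the job is handed in when it is done.

```bash
mkdir -p pics; ls; python3 - <<'E'
from station import *
import cv2
s=get_state();print(s['t'],s['eef_pos'],s['ee_rot'],grip_point_offset if not callable(grip_point_offset) else grip_point_offset())
for n in('scene','top'):
    cv2.imwrite(f'pics/{n}0.png',grab_frame(n));p=camera_params(n);print(n,p)
E
```

```text
pics
0.0 [ 0.16739332 -0.65340724  0.225619  ] [ 3.13993805e+00 -1.27338223e-04 -2.89087273e+00] 0.0188
scene {'vertical_fov': 52.07418243027803, 'cx': 286.1501350704125, 'cy': 212.11332239926654, 'k1': 0.020913166589055343, 'view': array([[-0.76816621, -0.64024862, -0.00154095,  0.35078956],
       [-0.37109042,  0.44719063, -0.81382581,  0.32009361],
       [ 0.52173995, -0.62458166, -0.58110686,  0.90686638],
       [ 0.        ,  0.        ,  0.        ,  1.        ]])}
top {'vertical_fov': 49.46879282679734, 'cx': 274.24542081861705, 'cy': 212.73728079747647, 'k1': -0.03358872730398645, 'view': array([[-0.00602315, -0.99984111,  0.01677734, -0.12258607],
       [-0.99030566,  0.00363567, -0.13885777,  0.54742583],
       [ 0.13877471, -0.01745106, -0.99017021,  1.4794817 ],
       [ 0.        ,  0.        ,  0.        ,  1.        ]])}
```

View pics/scene0.png

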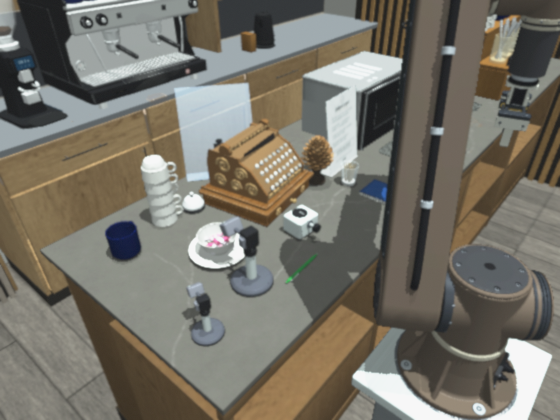

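View pics/top0.png

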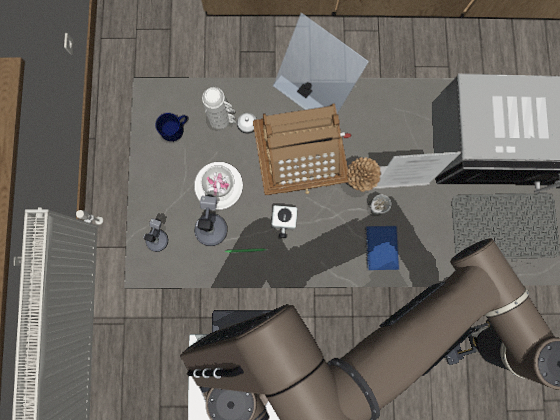

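The larger stick has its foot at top (210,230) and scene (252,280). Its look-alike, the smaller stick, is at top (155,240) and scene (207,330). The timer is at top (284,215) with its knob at (282,234), and it has no twin in view. Next is a close crop to check the choice and measure.

```bash
python3 - <<'E'
import cv2,numpy as np
t=cv2.imread('pics/top0.png');s=cv2.imread('pics/scene0.png')
a=cv2.resize(t[170:270,140:310],None,fx=4.7,fy=4.7,interpolation=cv2.INTER_CUBIC)
cv2.imwrite('pics/topc.png',a)
b=cv2.resize(s[195:305,190:330],None,fx=5,fy=5,interpolation=cv2.INTER_CUBIC)
cv2.imwrite('pics/scenec.png',b)
E
cat > h.py <<'E'
import numpy as np,cv2
from station import *
def ray(n,u,v,p=None):
    p=p or camera_params(n);f=210/np.tan(np.radians(p['vertical_fov']/2))
    d=np.array([(u-p['cx'])/f,(v-p['cy'])/f]);x=d.copy()
    for _ in range(30): x=d/(1+p['k1']*(x@x))
    R=p['view'][:3,:3];return -R.T@p['view'][:3,3],R.T@np.r_[x,1]
def atz(n,u,v,z,p=None):
    o,d=ray(n,u,v,p);return o+d*(z-o[2])/d[2]
def tri(*obs):
    A=np.zeros((3,3));b=np.zeros(3)
    for o,d in obs:
        d=d/np.linalg.norm(d);M=np.eye(3)-np.outer(d,d);A+=M;b+=M@o
    return np.linalg.solve(A,b)
def proj(n,P,p=None):
    p=p or camera_params(n);f=210/np.tan(np.radians(p['vertical_fov']/2))
    c=p['view'][:3,:3]@np.asarray(P)+p['view'][:3,3];x=c[:2]/c[2];x=x*(1+p['k1']*(x@x));return x*f+[p['cx'],p['cy']]
E
```

```text
(no output)
```

View pics/topc.png

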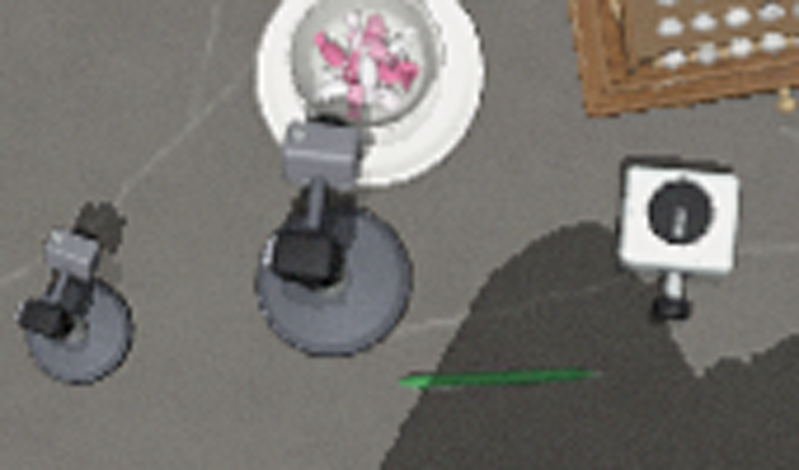

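View pics/scenec.png

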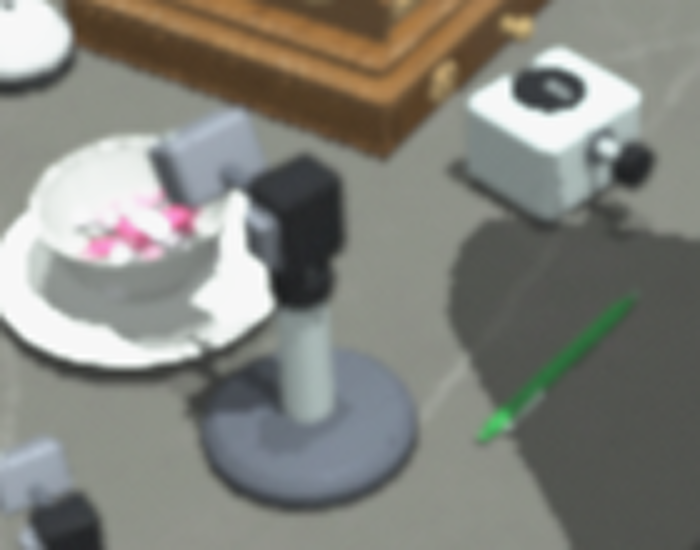

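```bash
python3 - <<'E'
from h import *
np.set_printoptions(precision=4,suppress=True)
T=lambda x,y:(140+(x+.5)/4.7-.5,170+(y+.5)/4.7-.5)
S=lambda x,y:(190+(x+.5)/5-.5,195+(y+.5)/5-.5)
print('cam',ray('top',280,210)[0])
print('foot top',atz('top',*T(333.5,280),.02),'scene',atz('scene',*S(311,425),.02))
print('foot L/R',atz('top',*T(256,280),.02),atz('top',*T(411,280),.02),'bot',atz('top',*T(333,355),.015))
print('camera box',tri(ray('top',*T(321,150)),ray('scene',*S(215,157))))
print('block top centre',atz('top',*T(307,253),.167),atz('scene',*S(298,180),.167))
for c in((627,167),(741,174),(735,268),(620,261)):print('timer',atz('top',*T(*c),.06))
for c in((469,97),(562,47),(640,95),(552,150)):print('timerS',atz('scene',*S(*c),.06))
print('dial',atz('top',*T(681,212),.066),atz('scene',*S(549,88),.066))
print('knob',tri(ray('top',*T(671,303)),ray('scene',*S(631,164))),atz('top',*T(671,303),.05),atz('scene',*S(631,164),.042))
E
```

```text
cam [ 0.3361 -0.0987  1.543 ]
foot top [0.4947 0.0882 0.02  ] scene [0.4839 0.1024 0.02  ]
foot L/R [0.4949 0.1434 0.02  ] [0.4944 0.033  0.02  ] bot [0.4415 0.0885 0.015 ]
camera box [0.5666 0.0812 0.1377]
block top centre [0.4969 0.0875 0.167 ] [0.4916 0.093  0.167 ]
timer [ 0.5692 -0.121   0.06  ]
timer [ 0.564  -0.2009  0.06  ]
timer [ 0.4977 -0.1958  0.06  ]
timer [ 0.503  -0.1157  0.06  ]
timerS [ 0.5689 -0.1223  0.06  ]
timerS [ 0.559 -0.197  0.06 ]
timerS [ 0.4938 -0.1872  0.06  ]
timerS [ 0.5004 -0.1132  0.06  ]
dial [ 0.5364 -0.1583  0.066 ] [ 0.5336 -0.1523  0.066 ]
knob [ 0.4745 -0.1522  0.0399] [ 0.4744 -0.1513  0.05  ] [ 0.4721 -0.1504  0.042 ]
```

```bash
cat >> h.py <<'E'
from scipy.spatial.transform import Rotation as Rn
def goto(P,yaw):
    "row (tx,ty,tz cm, rotvec) from the present pose to TCP P, pointing down, tool yaw"
    s=get_state();A=Rn.from_euler('xyz',s['ee_rot'])
    d=A.inv().apply(np.array(P)-s['eef_pos'])*100
    w=[(A.inv()*Rn.from_euler('xyz',[np.pi,0,y])).as_rotvec() for y in(yaw,yaw+np.pi)]
    print('shift cm',d.round(2),'turns',[x.round(3) for x in w],'q',np.round(s['q'],2),'t',s['t'])
E
python3 -c "
from h import *
goto([.450,-.152,.16],np.pi-.07)"
```

```text
shift cm [-39.82  41.56   6.63] turns [array([ 0.001, -0.   ,  0.321]), array([ 1.000e-03,  2.000e-03, -2.821e+00])] q [-1.03  0.36  0.01 -0.   -1.22 -0.29] t 0.1
```

```bash
python3 -m creep '[[[8.7,-6,6,0,0,0,0],[8.7,-10,10,0,0,0,0.05],[8.7,-14,14,1,0,0,0.1],[8.7,-18,18,2,0,0,0.15],[8.7,-22,22,3,0,0,0.2],[8.7,-26,26,4,0,0,0.25],[8.7,-30,31,5,0,0,0.3],[8.7,-34,35,6,0,0,0.321],[8.7,-38,39,6.6,0,0,0.321],[8.7,-39.8,41.6,6.6,0,0,0.321],[8.7,-39.8,41.6,6.6,0,0,0.321],[8.7,-39.8,41.6,6.6,0,0,0.321],[8.7,-39.8,41.6,6.6,0,0,0.321]]]'
python3 - <<'E'
from h import *
p=camera_params('wrist');im=grab_frame('wrist')
import pickle;pickle.dump(p,open('w1.pkl','wb'))
cv2.imwrite('pics/w1.png',im)
print(get_state()['t'],get_state()['eef_pos'],[proj('wrist',P,p).round(1) for P in ([.472,-.152,.042],[.533,-.157,.066],[.49,.09,.02])])
E
```

```text
t: 1.72
eef_pos: [0.4493, -0.1528, 0.1605]
ee_rot: [-3.142, -0.0, 3.07]
force: [0.2, 0.1, -0.2]
width: 0.0868
gripper_force: 0.0
1.775 [ 0.44940067 -0.15287811  0.16054017] [array([282.5, 231.3]), array([281.7, 313.9]), array([548.8, 223.6])]
```

View pics/w1.png

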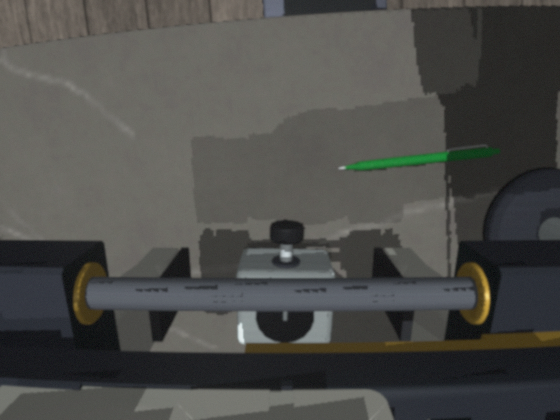

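Wrist view: the knob head is at (287,232), the timer front edge is horizontal at row 250 (so the yaw is right), the pen is at (420,160) and the stick foot is at (545,235).

```bash
python3 - <<'E'
from h import *
import pickle;p=pickle.load(open('w1.pkl','rb'))
print('knob',atz('wrist',287,234,.045,p),'w',atz('wrist',270,234,.042,p)-atz('wrist',304,234,.042,p),'foot edge',atz('wrist',484,235,.02,p),atz('wrist',545,168,.02,p))
goto([.472,-.153,.023],np.pi-.07)
E
```

```text
knob [ 0.47349162 -0.14851948  0.045     ] w [-0.00196403 -0.02755194  0.        ] foot edge [0.49615188 0.02828598 0.02      ] [0.43841597 0.07988067 0.02      ]
shift cm [-2.26  0.15 13.75] turns [array([ 0.   , -0.   , -0.002]), array([-0.  , -0.  ,  3.14])] q [ 0.09  0.08 -0.51 -0.   -0.98 -1.73] t 1.775
```

```bash
python3 -m creep '[[[8.7,-2.3,0.3,4,0,0,0],[8.7,-2.3,0.3,8,0,0,0],[8.7,-2.3,0.3,11,0,0,0],[8.7,-2.3,0.3,13,0,0,0],[8.7,-2.3,0.3,13.7,0,0,0],[8.7,-2.3,0.3,13.7,0,0,0],[4,-2.3,0.3,13.7,0,0,0],[2,-2.3,0.3,13.7,0,0,0],[2,-2.3,0.3,13.7,0,0,0],[2,-2.3,0.3,13.7,0,0,0],[2,-2.3,0.3,13.7,0,0,0]]]' 30
```

```text
t: 3.15
eef_pos: [0.473, -0.1507, 0.0236]
ee_rot: [3.142, 0.0, 3.071]
force: [0.1, -0.0, 0.2]
width: 0.0425
gripper_force: 0.0
```

```bash
python3 -m creep '[[[1,0,0,0,0,0,0],[1,0,0,0,0,0,0],[1,0,0,0,0,0,0],[1,0,0,0,0,0,0]]]' 40
```

```text
t: 3.65
eef_pos: [0.4729, -0.1504, 0.0235]
ee_rot: [3.141, -0.0, 3.071]
force: [-0.6, 5.3, 0.2]
width: 0.0266
gripper_force: 40.0
```

```bash
python3 -m creep '[[[1,0.5,0.1,0,0,0,0],[1,1,0.1,0,0,0,0],[1,1.5,0.1,0,0,0,0],[1,2,0.1,0,0,0,0],[1,2.4,0.1,0,0,0,0],[1,2.6,0.1,0,0,0,0],[1,2.6,0.1,0,0,0,0],[1,2.6,0.1,0,0,0,0]]]'
```

```text
t: 4.65
eef_pos: [0.449, -0.148, 0.0237]
ee_rot: [-3.142, 0.003, 3.072]
force: [7.7, -0.9, -9.8]
width: 0.0268
gripper_force: 40.0
```

```bash
python3 -m creep '[[[1,-0.5,0,0,0,0,0],[1,-1,0,0,0,0,0],[1,-1.5,0,0,0,0,0],[1,-2,0,0,0,0,0],[1,-2.5,0,0,0,0,0],[1,-2.8,0,0,0,0,0],[1,-2.8,0,0,0,0,0],[1,-2.8,0,0,0,0,0]]]'
```

```text
t: 5.65
eef_pos: [0.473, -0.1502, 0.0234]
ee_rot: [-3.141, -0.004, 3.071]
force: [-7.0, 0.3, 6.5]
width: 0.0269
gripper_force: 40.0
```

```bash
python3 -m creep '[[[8.7,0.2,0,0,0,0,0],[8.7,0.2,0,0,0,0,0],[8.7,0.2,0,0,0,0,0],[8.7,0.2,0,0,0,0,0],[8.7,0.2,0,-1,0,0,0],[8.7,0.2,0,-5,0,0,0],[8.7,0.2,0,-10,0,0,0],[8.7,0.2,0,-15,0,0,0],[8.7,1,3,-20,0,0,0],[8.7,2,8,-25,0,0,0],[8.7,3.5,13,-26,0,0,0],[8.7,4,18,-26,0,0,0],[8.7,4,23,-26,0,0,0],[8.7,4,24,-26,0,0,0],[8.7,4,24,-26,0,0,0],[8.7,4,24,-26,0,0,0]]]'
python3 - <<'E'
from h import *
import pickle
p=camera_params('wrist');im=grab_frame('wrist');pickle.dump(p,open('w2.pkl','wb'))
cv2.imwrite('pics/w2.png',im)
t=grab_frame('top');cv2.imwrite('pics/t2.png',t)
print(get_state()['t'],get_state()['eef_pos'],ray('wrist',280,210,p)[0],[proj('wrist',P,p).round(1) for P in ([.472,-.152,.042],[.567,.081,.14],[.493,.09,.167],[.49,.09,.02])])
E
```

```text
t: 7.65
eef_pos: [0.4518, 0.0914, 0.2837]
ee_rot: [-3.141, -0.0, 3.071]
force: [-0.4, 0.1, -0.3]
width: 0.0871
gripper_force: 0.0
7.75 [0.45189916 0.09126565 0.28365258] [0.38202662 0.09727551 0.44164981] [array([ 75.5, 209.5]), array([277.4, 315.7]), array([281.4, 253.6]), array([281. , 205.5])]
```

View pics/w2.png

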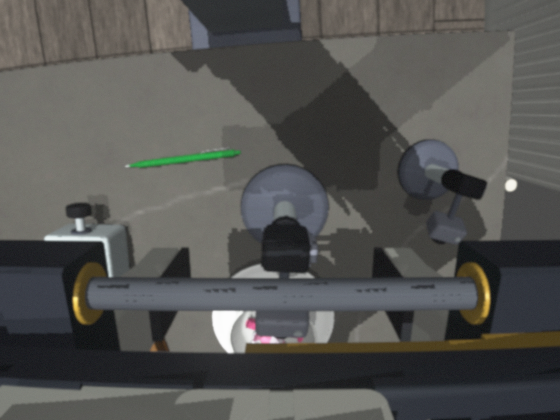

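Wrist view: the knob is home at (78,212). The grip block spans columns 264–308, rows about 222–270, with its button at (313,247). The camera is at (283,318), and the stick is almost aligned with the tool.

```bash
python3 - <<'E'
from h import *
import pickle;p=pickle.load(open('w2.pkl','rb'))
np.set_printoptions(precision=4,suppress=True)
print('L',atz('wrist',263,255,.167,p),'R',atz('wrist',308,255,.167,p),'ctr',atz('wrist',286,252,.167,p))
print('cam L/R',atz('wrist',257,325,.16,p),atz('wrist',307,325,.16,p))
print('foot ctr',atz('wrist',284.5,207,.02,p))
im=cv2.imread('pics/w2.png')[205:345,220:350]
t=cv2.imread('pics/t2.png')[180:250,180:260]
cv2.imwrite('pics/c3.png',np.hstack([cv2.resize(im,(390,420),interpolation=2),cv2.resize(t,(400,420),interpolation=2)]))
E
```

```text
L [0.4931 0.0748 0.167 ] R [0.4958 0.1117 0.167 ] ctr [0.4918 0.0939 0.167 ]
cam L/R [0.563  0.0632 0.16  ] [0.5662 0.1079 0.16  ]
foot ctr [0.4922 0.0941 0.02  ]
```

View pics/c3.png

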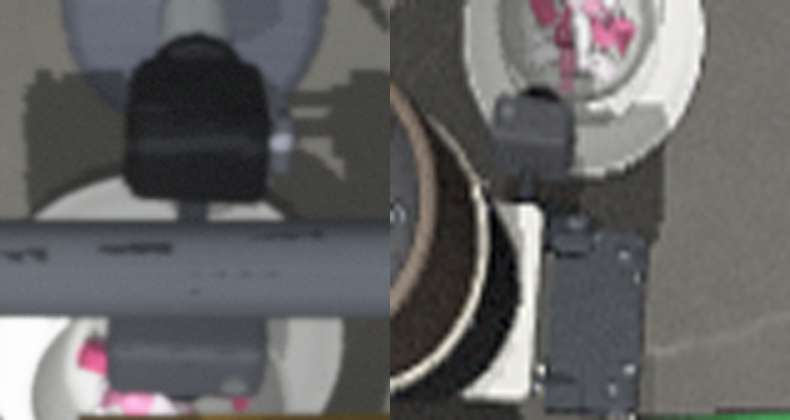

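```bash
python3 -c "
from h import *
goto([.4925,.094,.123],np.pi-.10)"
```

```text
shift cm [-4.03  0.56 16.07] turns [array([-0.   , -0.   ,  0.028]), array([ 0.   , -0.   , -3.113])] q [ 0.63 -0.04 -0.34  0.   -1.27 -2.27] t 7.75
```

```bash
python3 -m creep '[[[8.7,-2,0.3,0,0,0,0.03],[8.7,-4,0.6,0,0,0,0.03],[8.7,-4,0.6,2,0,0,0.03],[8.7,-4,0.6,5,0,0,0.03],[8.7,-4,0.6,8,0,0,0.03],[8.7,-4,0.6,11,0,0,0.03],[8.7,-4,0.6,13.5,0,0,0.03],[8.7,-4,0.6,15.5,0,0,0.03],[8.7,-4,0.6,16,0,0,0.03],[7,-4,0.6,16,0,0,0.03],[5.2,-4,0.6,16,0,0,0.03],[5.2,-4,0.6,16,0,0,0.03],[5.2,-4,0.6,16,0,0,0.03],[5.2,-4,0.6,16,0,0,0.03]]]' 50
```

```text
t: 9.5
eef_pos: [0.4924, 0.0956, 0.1239]
ee_rot: [3.141, 0.0, 3.042]
force: [0.1, -0.3, 0.3]
width: 0.0522
gripper_force: 0.0
```

```bash
python3 -m creep '[[[3.5,0,0,0,0,0,0],[3.5,0,0,0,0,0,0],[3.5,0,0,0,0,0,0],[3.5,0,0,0,0,0,0]]]' 55
```

```text
t: 10.0
eef_pos: [0.492, 0.0937, 0.1237]
ee_rot: [-3.139, -0.001, 3.041]
force: [3.1, -9.4, 1.1]
width: 0.0411
gripper_force: 54.9
```

```bash
python3 -m creep '[[[3.5,0,-0.2,0,0,0,0],[3.5,0,-0.2,-1,0,0,0],[3.5,0,-0.2,-2,0,0,0],[3.5,0,-0.2,-3,0,0,0],[3.5,0,-0.2,-4,0,0,0],[3.5,0,-0.2,-5,0,0,0],[3.5,0,-0.2,-6,0,0,0],[3.5,0,-0.2,-7,0,0,0],[3.5,0,-0.2,-8,0,0,0],[3.5,0,-0.2,-8.6,0,0,0],[3.5,0,-0.2,-9,0,0,0],[3.5,0,-0.2,-9.2,0,0,0],[3.5,0,-0.2,-9.2,0,0,0],[3.5,0,-0.2,-9.2,0,0,0]]]' 58
```

```text
t: 11.75
eef_pos: [0.4919, 0.0935, 0.2138]
ee_rot: [-3.141, -0.001, 3.041]
force: [7.8, -3.3, -17.7]
width: 0.0416
gripper_force: 57.9
```

```bash
python3 -m creep '[[[3.5,0,0,0,0,0,0],[3.5,0,0,0,0,0,0],[3.5,0,0,0,0,0,0],[3.5,0,0,0,0,0,0]]]'
python3 - <<'E'
from h import *
im=grab_frame('scene');cv2.imwrite('pics/s4.png',cv2.resize(im[140:310,170:340],(600,600),interpolation=2))
print(proj('scene',[.4925,.0935,.112]),proj('scene',[.4925,.0935,.207]),proj('scene',[.4925,.0935,.232]),get_state()['force'])
E
```

```text
t: 12.25
eef_pos: [0.4919, 0.0935, 0.2138]
ee_rot: [-3.141, -0.001, 3.041]
force: [8.0, -2.2, -17.1]
width: 0.0413
gripper_force: 57.9
[249.95718183 248.48287513] [247.87005961 216.77510702] [247.2798497  207.83278461] [  9.38041249  -2.58492009 -17.74231507]
```

View pics/s4.png

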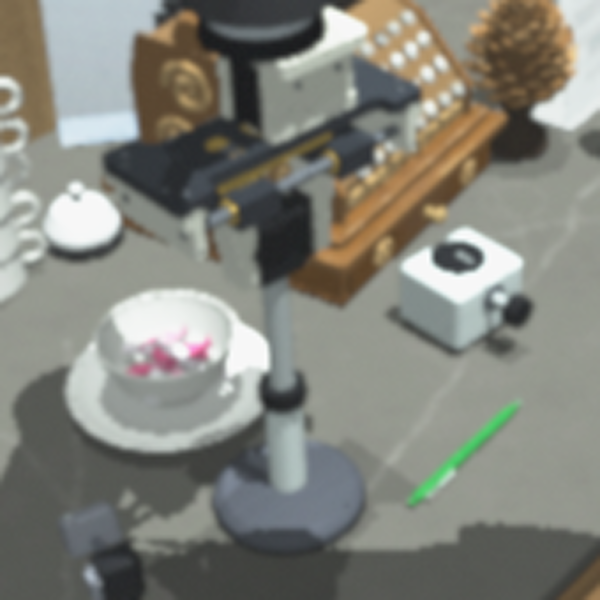

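The head is fully extended: the block's underside is at crop (280,280), about 95 mm above the collar at (282,385). The fingers are holding it, the knob is home at (515,308), and the bowl, plate and pen are undisturbed.

```bash
python3 -c "
from station import *
print(job_done())"
```

```text
the job is handed in; nothing more can be done
None
```

The timer knob was pulled fully out and pushed home, and the larger stick's head is gripped with the button pressed at the second stop (raised 90 mm). The dish and pen look unmoved, and I handed the job in at about 12 s; no verdict came back.

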